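Load a capacitor test bank by diameter

ROBOT

A 6-joint arm with a two-finger parallel gripper is mounted at the origin on the work surface. World frame = base frame: x ahead of the robot, y to its left, z up, the work surface at z = 0. Lengths are in m, angles in rad, forces in N, time in s.
With the tool pointing down it reaches from about 0.375 to 0.925 m from the base axis. Payload 5.7 kg.
Tool frame: the origin (TCP) lies between the finger pads; the fingertips stand 11 mm ahead of it and the grasp point (between the pads) lies 8 mm behind it; z points along the fingers, y is the direction in which the jaws open and shut (so a half turn about z gives the same grasp; the last joint's range is limited). The gripper opens to 88 mm and grips with 3 to 60 N. Pads are 20 mm wide; open, the fingers measure 115 mm over their backs; the gripper's body (75 mm by 178 mm) begins 61 mm behind the grasp point.
Start: joints at [1.06, 0.359, 1.51, -0, 1.272, -0.115], TCP at [0.231, 0.554, 0.234] pointing down, gripper open.
Joint ranges: [-2.97, 2.97], [-1.01, 2.36], [0.21, 2.38], [-0.96, 4.11], [0.2, 2.71], [-2.98, 2.98]. Speed limits (rad/s): [2.39, 2.39, 3.14, 3.14, 3.14, 3.14].

INTERFACE

Orientations are given as a unit quaternion [w, x, y, z].
In Python, from plant import r, snapshot gives the robot as it stands. The module is installed in compiled form; this text tells all that it offers.
- The arm moves only by the tool send_rows, never from a script. Its argument "commands" is a list that holds one entry, the list of rows, each a list of 5 numbers: the opening, from 0 (shut) to 1 (fully open), then the shift along the tool's x, y, z in mm, then the turn about the tool's z in degrees. In form: [[[claw, dx, dy, dz, roll], ...]]. A call has 1 to 12 rows; each row is the pose to reach, as a shift and turn from the pose commanded when the call began, along the tool's axes at that moment; what a row does not reach only later rows make up. A row lasts 1/10 s, in which the tool goes at most 50 mm and 8.59 degrees, less where a joint would pass 70% of its speed; a pose out of reach is approached as far as the arm can. A call with a gripper value outside its range is refused whole. The fingers move at their own pace and stop on an object; "force" is the grip in N (left out, the last holds). Time passes only in rows, so rows that repeat a pose let the fingers close. It gives the time, the measured TCP pose, the force and the opening at its end, in the units of the state.
- r.state(): the state, without advancing time (a new reading comes with each control period).
- snapshot(name): name is "scene" or "side" or "wrist"; returns a dict with "frame" (400x640x3 uint8, red, green, blue), "mtx" (3x3 intrinsics, pixels), "dist" ([k1, k2, p1, p2, k3] as OpenCV has them; the pictures are not rectified), "R" (3x3) and "t" (3): a world point X has camera coordinates R X + t. Camera axes: x right, y down, z forward; pixel columns grow to the right and rows downward; lengths in m; the calibration is good to about 2 mm. A picture is of the moment at which its call begins. There is no depth.
- r.sign_off(): hands the job in, once; it reports no verdict.
The state is a dict: "clock": time; "joint_positions": joint angles; "joint_velocities": joint speeds; "joint_efforts": joint torques, N m; "position": TCP position; "tcp_rot": TCP orientation; "contact_force": force on the tool from outside, world axes, zero at the start; "wrist_torque": the same for the moment, N m; "gripper_width": finger opening in m.
Only numpy, scipy, OpenCV 4.12 (cv2) and the standard library are available. Lean on these libraries where they do the work, as an engineer would, in place of code of your own. Each camera call takes 0.05 s, during which the arm holds its last target.

TASK

On the capacitor test bank, slide each of the two standing can capacitors across the deck, upright and never lifted off it, until it drops fully into the pocket of the graded row that fits its diameter. When both are seated, draw the contact bar fully home over the row, then press the start button on the tester fully and let go. Leave the other things on the bench where they are.

Things in the scene. Friction and masses are not known exactly. Their poses are not given: they have to be found in the camera images.
- bank: The test bank, fixed: an aluminium deck plate 260 mm in x, 280 mm in y, 28 mm thick; origin at the centre of its underside, on the table. At zero yaw x points away from the robot; turned by up to 0.2 rad. Near part (x below -15 mm): bare loading area. Five round pockets along y at x = +10 mm, 50 mm apart, sizes growing towards -y. A steel contact bar slides over the deck along x on rails at y = +/-147 mm.
- bank_hole0 (a point): Centre of the mouth, at deck level, of the pocket for 20 mm capacitors (hole 23 mm across, 20 mm deep)
- bank_hole1 (a point): Centre of the mouth, at deck level, of the pocket for 25 mm capacitors (hole 28 mm across, 20 mm deep)
- bank_hole2 (a point): Centre of the mouth, at deck level, of the pocket for 30 mm capacitors (hole 33 mm across, 20 mm deep)
- bank_hole3 (a point): Centre of the mouth, at deck level, of the pocket for 35 mm capacitors (hole 38 mm across, 20 mm deep)
- bank_hole4 (a point): Centre of the mouth, at deck level, of the pocket for 40 mm capacitors (hole 43 mm across, 20 mm deep)
- can25_mid (a point): Centre (half-way up) of the thin capacitor: an upright dark cylinder 25 mm in diameter and 36 mm tall, with two small brass lugs 5 mm high on top; about 30 g. It stands loose on the near part of the deck, its centre 18 mm above the deck. Seated in its pocket it has dropped 20 mm, and 16 mm of it (21 mm with the lugs) stands out. z axis up. Slid slowly over a mouth it may dip and lean in it until set upright.
- can35_mid (a point): Centre (half-way up) of the thick capacitor: as the thin one but 35 mm in diameter, 36 mm tall, about 60 g.
- bar (a joint): Travel of the contact bar from its end stop, m: 0 = fully home, right over the pocket row; it starts parked 0.085 to 0.105 towards the bank's +x (far) side and comes home moving to -x. It drags with about 3 N and stays where it is left. It passes only over capacitors that are fully down in their pockets.
- bar_mid (a point): Centre of the contact bar's crossbar: steel, 308 mm long along the bank's y, 20 mm wide in x, 10 mm thick, its centre 58 mm above the table (25 mm of free height under it above the deck), carried by a 12 mm thick black leg at each end (y = +/-147 mm). It can be pushed from behind or pinched across its width.
- start (a joint): Travel of the start button, m: 0 released, 0.006 fully pressed (about 4 N); springs back.
- start_top (a point): Centre of the top face of the start button, grey, round, 28 mm in diameter, pressed straight down. It sits on the tester, a grey box 110 by 80 by 35 mm, fixed to the left or right of the bank; the other side has a loose black power brick.
- film_front_mid (a point): Bystander: grey box-shaped film capacitor 18 x 30 x 24 mm, loose on a near corner of the deck. Centre.
- film_rear_mid (a point): Bystander: grey film capacitor 16 x 30 x 22 mm, loose on the other near corner of the deck. Centre.
- brick: Bystander: black power brick 120 x 55 x 32 mm on the table. Origin under its centre.
- meter: Bystander: multimeter 190 x 90 x 40 mm lying on the table. Origin under its centre.
- pcb: Bystander: green circuit board with a copper shield, 200 x 100 x 14 mm, on the table. Origin under its centre.
- marker: Bystander: marker pen 135 mm long, 14 mm thick. Origin under its centre.
- driver: Bystander: screwdriver 170 mm long on the table. Origin under its middle.
Not all that is in view belongs to the job. What is meant by the part that bears start is not purple, and is the smaller of those in its own colour.

How it is judged:
By the outcome, as a careful person would: the job done as asked, in the order asked, and still so for the second after the job is handed in, with the robot touching nothing.
It also fails if it takes over 72 s, if anything falls off the work surface, if the arm or the gripper's body presses on something with over 40 N, if the wrist force passes 120 N, or if a joint passes its speed limit or range.

## Working session

There is one attempt and no reset: what is moved stays moved. The work goes in short steps, Python scripts to look and compute and a tool call to move; the robot and the scene stay as the last step left them, time stands still between calls to the robot, and variables do not carry over. Pictures are saved under pics/ and viewed, and the job is handed in when it is done.

Besides the shell and the picture viewer there is one more tool, called after ">>>" as a command line: name --argument value ..., lists and objects as JSON in quotes. send_rows: Moves the arm, as the interface text tells. Its arguments: {"type":"object","properties":{"commands":{"type":"array","items":{"type":"array","items":{"type":"array","items":{"type":"number"}}}},"force":{"type":"number"}},"required":["commands"]}

```bash
mkdir -p pics; cat > h.py <<'E'
import numpy as np, cv2
from plant import r, snapshot
def snap(n,f):
    s=snapshot(n); cv2.imwrite(f'pics/{f}.png',s['frame'][:,:,::-1]); np.savez(f'pics/{f}.npz',**{k:np.array(v) for k,v in s.items()}); return s
def load(f): return dict(np.load(f'pics/{f}.npz'))
def ray(s,u,v):
    p=cv2.undistortPoints(np.array([[[u,v]]],float),s['mtx'],s['dist'])[0,0]
    d=s['R'].T@np.array([p[0],p[1],1]); o=-s['R'].T@s['t']; return o,d
def onz(s,u,v,z):
    o,d=ray(s,u,v); return o+d*(z-o[2])/d[2]
def proj(s,X):
    return cv2.projectPoints(np.atleast_2d(np.array(X,float)),cv2.Rodrigues(s['R'])[0],s['t'],s['mtx'],s['dist'])[0][:,0]
E
python3 - <<'E'
from h import *
for n in ['scene','side','wrist']: s=snap(n,n+'0'); print(n,-s['R'].T@s['t'])
print(r.state())
E
```

```text
scene [ 1.22014688 -0.54500074  0.71831239]
side [ 0.32796676 -0.71323897  0.7724729 ]
wrist [0.17074078 0.57953168 0.38472003]
{'clock': 0.15, 'joint_positions': array([ 1.05989190e+00,  3.59375253e-01,  1.51115478e+00, -2.01846034e-06,
        1.27248173e+00, -1.15070316e-01]), 'joint_velocities': array([ 1.01599003e-04, -2.41141181e-03, -3.94268905e-03,  2.96916861e-05,
        1.01976939e-03,  1.13644713e-03]), 'joint_efforts': array([ 7.16865325e-04, -5.15749848e+01, -2.71010417e+01,  6.76135928e-02,
        3.05140670e-02, -7.44019007e-05]), 'position': array([0.23109364, 0.55317274, 0.23299247]), 'tcp_rot': array([-2.17556520e-04,  1.96627134e-01,  9.80478081e-01, -6.75382004e-04]), 'contact_force': array([ 0.074752  , -0.08258136, -0.23221883]), 'wrist_torque': array([ 0.02602752, -0.04548133, -0.03298688]), 'gripper_width': 0.08783883799843284}
```

View pics/scene0.png

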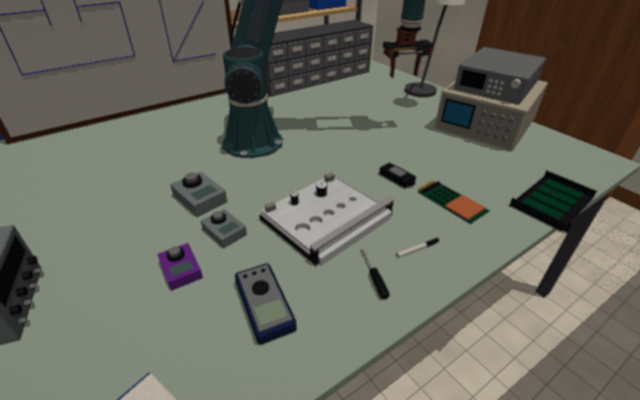

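View pics/side0.png

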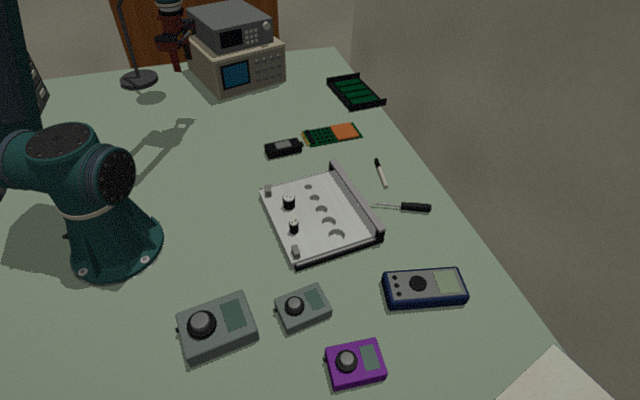

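View pics/wrist0.png

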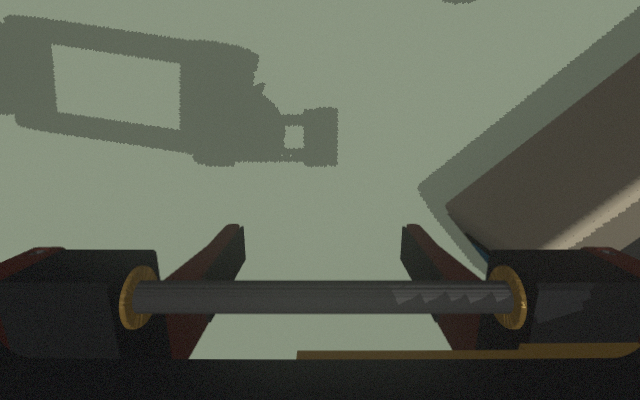

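The side view shows the bank deck around (320,215), with the thick can at (289,202) and the thin can at (294,227). The grey testers are at (217,325) and (303,307), the smaller being the target, and the purple one is at (355,362). Next I'll zoom in.

```bash
python3 - <<'E'
from h import *
a=cv2.imread('pics/side0.png')[150:340,240:400]; cv2.imwrite('pics/side0z.png',cv2.resize(a,None,fx=3.1,fy=3.1,interpolation=cv2.INTER_CUBIC))
a=cv2.imread('pics/scene0.png')[155:265,190:400]; cv2.imwrite('pics/scene0z.png',cv2.resize(a,None,fx=3.8,fy=3.8,interpolation=cv2.INTER_CUBIC))
E
```

```text
(no output)
```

View pics/side0z.png

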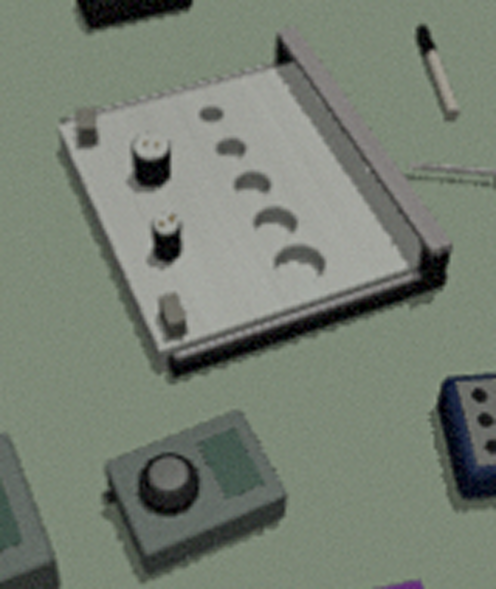

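View pics/scene0z.png

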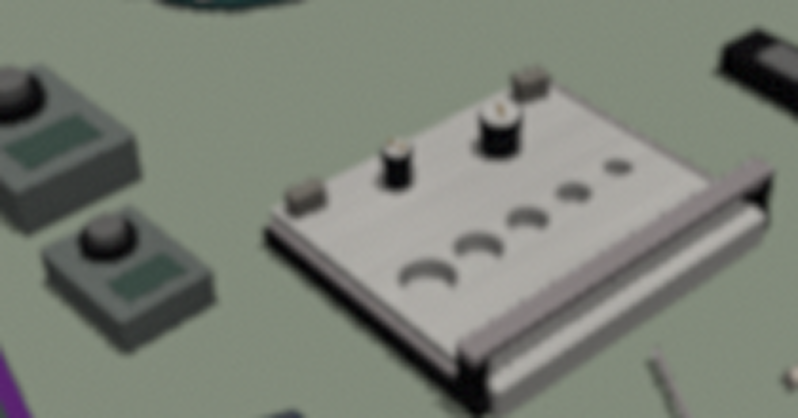

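```bash
python3 - <<'E'
from h import *
s=load('side0'); c=load('scene0')
S=lambda u,v:(240+u/3.1,150+v/3.1)
C=lambda u,v:(190+u/3.8,155+v/3.8)
for n,a,b,z in [('h4',(300,260),(428,274),.028),('h3',(275,219),(479,245),.028),('h2',(252,182),(528,218),.028),('h1',(231,148),(574,192),.028),('h0',(211,114),(619,167),.028),('can25top',(167,224),(397,151),.064),('can35top',(151,146),(499,112),.064),('button',(169,470),(107,235),.05),('filmA',(172,300),(305,187),.052),('filmB',(86,115),(530,73),.052),('barL',(440,245),(472,340),.063),('barR',(288,38),(765,170),.063)]:
    print(n,onz(s,*S(*a),z).round(4),onz(c,*C(*b),z).round(4))
E
```

```text
h4 [ 0.5612 -0.1294  0.028 ] [ 0.5607 -0.1297  0.028 ]
h3 [ 0.5546 -0.0793  0.028 ] [ 0.5551 -0.0805  0.028 ]
h2 [ 0.5477 -0.0311  0.028 ] [ 0.5504 -0.0316  0.028 ]
h1 [0.5412 0.0159 0.028 ] [0.5451 0.0171 0.028 ]
h0 [0.5352 0.0655 0.028 ] [0.5401 0.0666 0.028 ]
can25top [ 0.4557 -0.0922  0.064 ] [ 0.4623 -0.0928  0.064 ]
can35top [0.4633 0.0012 0.064 ] [0.4646 0.002  0.064 ]
button [ 0.4059 -0.3056  0.05  ] [ 0.4124 -0.3116  0.05  ]
filmA [ 0.443  -0.1611  0.052 ] [ 0.4473 -0.1663  0.052 ]
filmB [0.4168 0.0686 0.052 ] [0.4189 0.0669 0.052 ]
barL [ 0.6661 -0.1716  0.063 ] [ 0.665  -0.1628  0.063 ]
barR [0.6267 0.1157 0.063 ] [0.6408 0.1243 0.063 ]
```

```bash
cat >> h.py <<'E'
from scipy.spatial.transform import Rotation as Ro
def Rt():
    q=r.state()['tcp_rot']; return Ro.from_quat([q[1],q[2],q[3],q[0]]).as_matrix()
def plan(p,yawy=None):
    "world target TCP, angle(deg) of tool y axis -> shift mm, roll deg"
    st=r.state(); R=Rt(); d=R.T@(np.array(p)-st['position'])*1000
    cur=np.degrees(np.arctan2(R[1,1],R[0,1])); roll=0 if yawy is None else -((yawy-cur+180)%360-180)
    print('shift',d.round(1),'roll',round(roll,2),'cur',st['position'].round(4),round(cur,2),'tilt',R[:,2].round(4))
E
python3 - <<'E'
from h import *
R=Rt();s=load('wrist0')
print(R.round(3)); print((R.T@s['R'].T).round(3)); o=-s['R'].T@s['t']; print((R.T@(o-r.state()['position'])).round(4)); print(s['mtx'],s['dist'])
plan([.44,-.03,.26],96.8)
E
```

```text
[[-0.923  0.386 -0.001]
 [ 0.386  0.923 -0.001]
 [ 0.    -0.001 -1.   ]]
[[-0.001 -0.969 -0.246]
 [ 1.    -0.001 -0.001]
 [ 0.001 -0.246  0.969]]
[ 0.0659  0.0008 -0.1517]
[[309.78330496   0.         322.47693055]
 [  0.         309.78330496 198.22484981]
 [  0.           0.           1.        ]] [-0.0106984  0.         0.         0.         0.       ]
shift [-417.6 -457.6  -26.4] roll -29.48 cur [0.2311 0.5532 0.233 ] 67.32 tilt [-7.0e-04 -1.2e-03 -1.0e+00]
```

```bash
python3 - <<'E'
from h import *
plan([.50,-.03,.26],96.8)
E
```

```text
shift [-473.  -434.4  -26.5] roll -29.48 cur [0.2311 0.5532 0.233 ] 67.32 tilt [-7.0e-04 -1.2e-03 -1.0e+00]
```

>>> send_rows --commands '[[[1,-39,-36,-26,-2.5],[1,-79,-72,-26,-5],[1,-118,-109,-26,-7.5],[1,-158,-145,-26,-10],[1,-197,-181,-26,-12.5],[1,-237,-217,-26,-15],[1,-276,-253,-26,-17.5],[1,-315,-290,-26,-20],[1,-355,-326,-26,-22.5],[1,-394,-362,-26,-25],[1,-434,-398,-26,-27.5],[1,-473,-434,-26,-29.5]]]'

```text
clock: 1.35
position: [0.4809, 0.0115, 0.2596]
tcp_rot: [0.0, -0.06, 0.998, 0.0]
contact_force: [0.7, 0.6, -0.5]
gripper_width: 0.0876
```

>>> send_rows --commands '[[[0.6,0,0,0,0],[0.6,0,0,0,0],[0.6,0,0,0,0],[0.6,0,0,0,0]]]'

```text
clock: 1.75
position: [0.4798, 0.015, 0.2595]
tcp_rot: [-0.0, -0.06, 0.998, 0.0]
contact_force: [0.2, 0.3, -0.3]
gripper_width: 0.0592
```

```bash
python3 - <<'E'
from h import *
snap('wrist','w1'); plan([.5,-.03,.26],96.8); print(r.state()['contact_force'])
E
```

```text
shift [-14.5 -47.1  -0.4] roll 0.14 cur [0.4799 0.015  0.2596] 96.94 tilt [-5.e-04  2.e-04 -1.e+00]
[-0.30910652  0.6835528  -0.77214272]
```

View pics/w1.png

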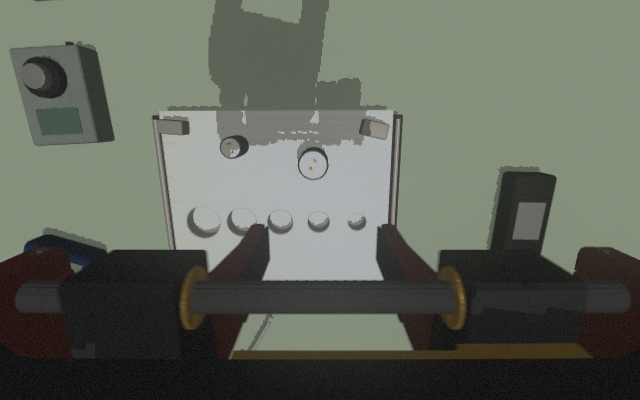

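The wrist view shows the whole job. The thin can top is at (232,148) and the thick one at (313,164). The pockets run from hole4 at (205,221) to hole0 at (357,219), and the tester button is at (41,75). I'll enlarge to measure the rims.

```bash
python3 - <<'E'
from h import *
a=cv2.imread('pics/w1.png')[100:250,150:410]; cv2.imwrite('pics/w1z.png',cv2.resize(a,None,fx=3,fy=3,interpolation=cv2.INTER_CUBIC))
E
```

```text
(no output)
```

View pics/w1z.png

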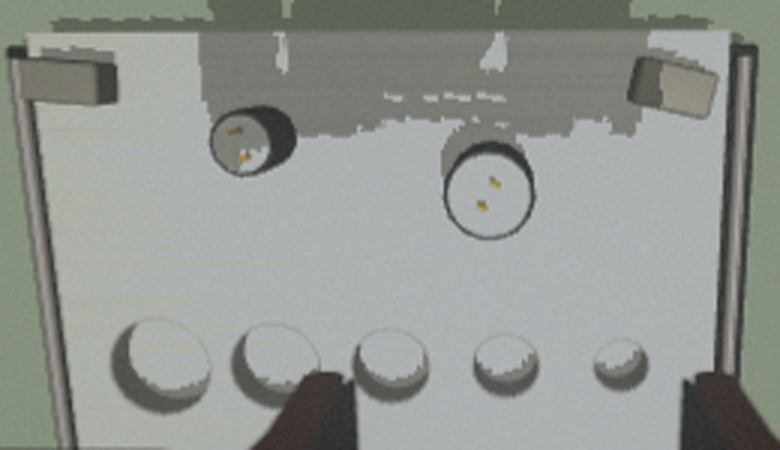

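```bash
python3 - <<'E'
from h import *
s=load('w1')
P=lambda U,V:((U+.5)/3-.5+150,(V+.5)/3-.5+100)
H=[onz(s,*P(*q),.028) for q in [(621.5,365),(506,365),(391,366),(277,365),(161,366)]]
for h in H: print(h.round(4))
H=np.array(H); k=np.arange(5)
py=np.polyfit(k,H[:,1],1); px=np.polyfit(k,H[:,0],1); print(px,py, np.degrees(np.arctan2(-py[0],-px[0])), np.hypot(px[0],py[0]))
print('can25',onz(s,*P(241,143),.064),'can35',onz(s,*P(489.5,193.5),.064))
print('button',onz(s,41,75,.05))
for q in [(209,143),(272,143),(444,193),(535,193)]: print(onz(s,*P(*q),.064).round(4))
E
```

```text
[0.5362 0.0669 0.028 ]
[0.5422 0.0172 0.028 ]
[ 0.5486 -0.0323  0.028 ]
[ 0.5541 -0.0815  0.028 ]
[ 0.5606 -0.1316  0.028 ]
[0.00606657 0.53622923] [-0.04956887  0.06686659] 96.97754542480135 0.04993872474689825
can25 [ 0.45611472 -0.09130395  0.064     ] can35 [0.46382507 0.00225678 0.064     ]
button [ 0.40304722 -0.30725013  0.05      ]
[ 0.4575 -0.1031  0.064 ]
[ 0.4548 -0.0799  0.064 ]
[ 0.4657 -0.0147  0.064 ]
[0.4616 0.0192 0.064 ]
```

```bash
python3 - <<'E'
from h import *
plan([.4565,-.0914,.09],97)
plan([.4565,-.0914,.042],97)
E
```

```text
shift [  36.  -102.8  169.6] roll -0.06 cur [0.4799 0.015  0.2596] 96.94 tilt [-5.e-04  2.e-04 -1.e+00]
shift [  36.  -102.9  217.6] roll -0.06 cur [0.4799 0.015  0.2596] 96.94 tilt [-5.e-04  2.e-04 -1.e+00]
```

>>> send_rows --commands '[[[0.55,12,-34,20,0],[0.55,24,-70,50,0],[0.55,36,-103,80,0],[0.55,36,-103,115,0],[0.55,36,-103,145,0],[0.55,36,-103,165,0],[0.55,36,-103,170,0],[0.55,36,-103,170,0]]]'

```text
clock: 2.6
position: [0.4568, -0.0921, 0.0894]
tcp_rot: [-0.001, -0.06, 0.998, 0.0]
contact_force: [0.5, 0.4, 0.9]
gripper_width: 0.0482
```

```bash
python3 - <<'E'
from h import *
snap('wrist','w2'); plan([.4565,-.0914,.042],97); s=load('w2'); print(proj(s,[[.4562,-.0913,.064]]))
E
```

```text
shift [ 0.9  1.2 48.2] roll -0.11 cur [ 0.4575 -0.0924  0.0902] 96.89 tilt [ 3.e-04 -2.e-04 -1.e+00]
[[323.53355062 230.68331376]]
```

View pics/w2.png

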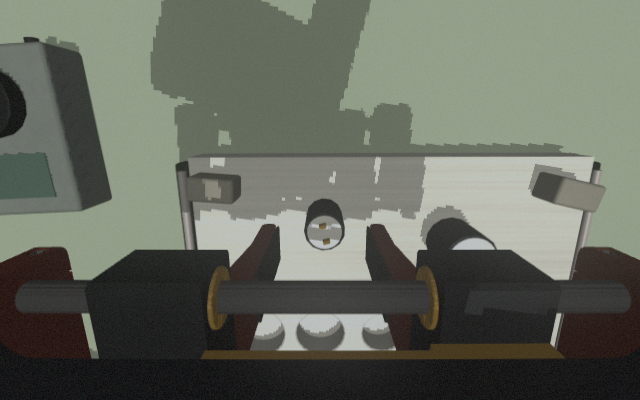

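The can top, centred at (324,231), sits between the jaws and matches the projection (323.5,230.7). I'll descend and grip gently.

>>> send_rows --commands '[[[0.55,1,1,20,0],[0.55,1,1,35,0],[0.55,1,1,44,0],[0.55,1,1,48,0],[0.55,1,1,48,0],[0.4,1,1,48,0],[0.32,1,1,48,0],[0.25,1,1,48,0],[0.2,1,1,48,0],[0.2,1,1,48,0],[0.2,1,1,48,0]]]' --force 4

```text
clock: 3.75
position: [0.4563, -0.0922, 0.042]
tcp_rot: [0.0, -0.059, 0.998, -0.0]
contact_force: [0.2, 0.1, 6.4]
gripper_width: 0.0249
```

```bash
python3 - <<'E'
from h import *
snap('wrist','w3'); plan([.4565,-.0914,.042],97); print(r.state()['gripper_width'],r.state()['contact_force'])
E
```

```text
shift [-0.3  0.8  0. ] roll -0.18 cur [ 0.4563 -0.0922  0.042 ] 96.82 tilt [ 6.e-04 -3.e-04 -1.e+00]
0.02484286841482892 [-0.66807906  0.38032365  6.09061209]
```

View pics/w3.png

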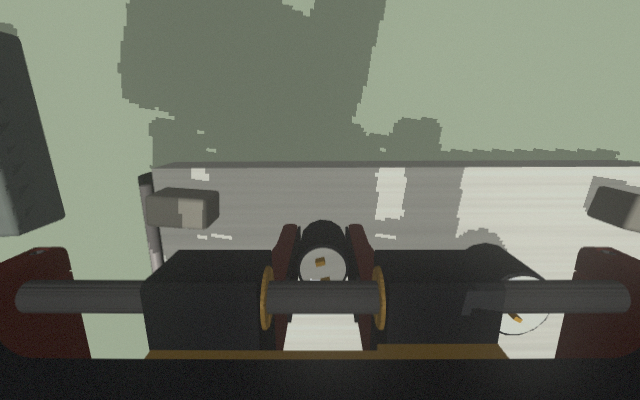

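The upward force of about 6 N suggests the tips are grazing the deck. I'll loosen, rise 2 mm and check.

>>> send_rows --commands '[[[0.36,0,0,0,0],[0.36,0,0,0,0],[0.36,0,0,-2,0],[0.36,0,0,-2,0]]]'

```text
clock: 4.2
position: [0.456, -0.0921, 0.0438]
tcp_rot: [-0.0, -0.059, 0.998, -0.0]
contact_force: [0.4, -0.5, -0.0]
gripper_width: 0.0316
```

```bash
python3 - <<'E'
from h import *
print(r.state()['position'],r.state()['gripper_width'],r.state()['contact_force'])
E
```

```text
[ 0.4560035  -0.09212835  0.04375104] 0.03161893721003921 [ 0.36470238 -0.52259897 -0.03943977]
```

>>> send_rows --commands '[[[0.28,0,0,0,0],[0.24,0,0,0,0],[0.2,0,0,0,0],[0.2,0,0,0,0]]]' --force 4

```text
clock: 4.6
position: [0.456, -0.0921, 0.0437]
tcp_rot: [-0.0, -0.059, 0.998, -0.0]
contact_force: [-0.1, -0.2, 1.0]
gripper_width: 0.0249
```

```bash
python3 - <<'E'
from h import *
print(r.state()['position'],r.state()['gripper_width'],r.state()['contact_force'])
plan([.5422,.0173,.0438],97)
s=load('w3'); print(proj(s,[[.4562,-.0913,.064]]))
E
```

```text
[ 0.45600329 -0.09212762  0.04366342] 0.02486360213545913 [-0.08895182 -0.16797937  0.95094603]
shift [-98.6  98.4  -0.2] roll -0.18 cur [ 0.456  -0.0921  0.0437] 96.82 tilt [-1.e-04 -1.e-04 -1.e+00]
[[324.0916906  267.41896012]]
```

>>> send_rows --commands '[[[0.2,-8,0,0,0],[0.2,-20,0,0,0],[0.2,-32,0,0,0],[0.2,-44,0,0,0],[0.2,-54,0,0,0],[0.2,-58,3,0,0],[0.2,-58,13,0,0],[0.2,-58,25,0,0],[0.2,-58,37,0,0],[0.2,-58,49,0,0],[0.2,-58,61,0,0],[0.2,-58,70,0,0]]]'

```text
clock: 5.8
position: [0.5047, -0.0143, 0.0437]
tcp_rot: [-0.0, -0.06, 0.998, 0.0]
contact_force: [0.1, -0.1, 0.3]
gripper_width: 0.0246
```

>>> send_rows --commands '[[[0.2,0,10,0,0],[0.2,0,20,0,0],[0.2,0,27,0,0],[0.2,0,28.4,0,0],[0.2,-5,28.4,0,0],[0.2,-10,28.4,0,0]]]'

```text
clock: 6.4
position: [0.5124, 0.0134, 0.0437]
tcp_rot: [0.0, -0.059, 0.998, -0.0]
contact_force: [-1.0, -0.1, -0.5]
gripper_width: 0.0251
```

```bash
python3 - <<'E'
from h import *
snap('wrist','w4'); snap('scene','s4'); snap('side','d4')
print(r.state()['position'],r.state()['gripper_width'],r.state()['contact_force'])
plan([.5422,.0173,.0438],97)
s=load('w4'); print(proj(s,[[.5422,.0173,.028]]))
a=cv2.imread('pics/scene0.png')
ims=[cv2.resize(cv2.imread(f'pics/{f}.png')[y:y+110,x:x+140],None,fx=2.85,fy=2.85,interpolation=cv2.INTER_CUBIC) for f,y,x in [('s4',155,260),('d4',160,250)]]
cv2.imwrite('pics/m4.png',np.hstack(ims))
E
```

```text
[0.51285907 0.01327562 0.04371933] 0.025056584926192463 [ 0.33833146  0.80887037 -0.83803242]
shift [-29.6   0.5  -0.1] roll -0.2 cur [0.5129 0.0133 0.0437] 96.8 tilt [ 1.e-03 -2.e-04 -1.e+00]
[[322.77627439 284.06461642]]
```

View pics/w4.png

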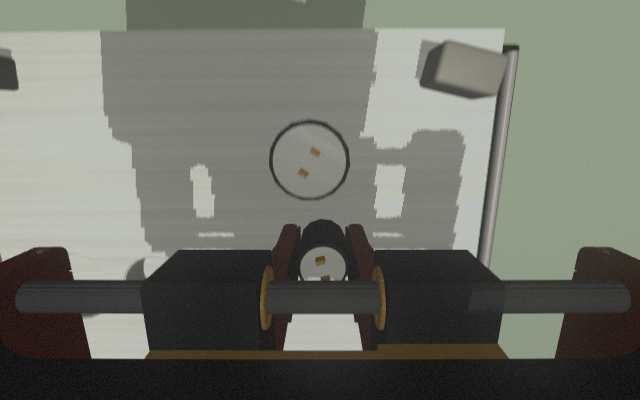

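View pics/m4.png

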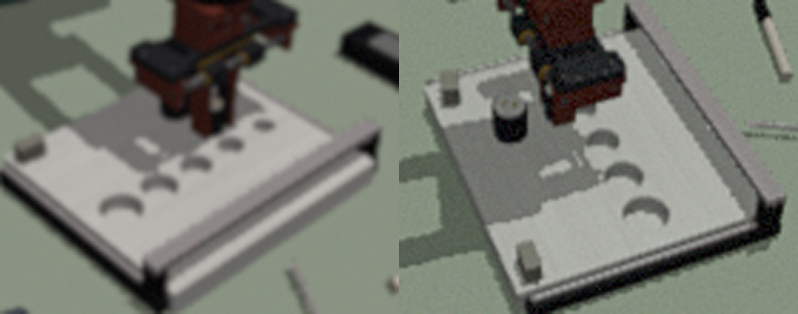

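The can is still held upright at (323,265) and the thick can hasn't moved. Now onto the mouth.

>>> send_rows --commands '[[[0.2,-8,0.5,0,0],[0.2,-16,0.5,0,0],[0.2,-23,0.5,0,0],[0.2,-27,0.5,0,0],[0.2,-29.5,0.5,0,0],[0.2,-29.5,0.5,0,0],[0.2,-29.5,0.5,0,0]]]'

```text
clock: 7.25
position: [0.5408, 0.0177, 0.0435]
tcp_rot: [-0.0, -0.06, 0.998, -0.0]
contact_force: [-0.1, 0.0, -0.3]
gripper_width: 0.0249
```

```bash
python3 - <<'E'
from h import *
plan([.5422,.0173,.0438],97)
snap('wrist','w5');print(r.state()['gripper_width'],r.state()['contact_force'])
E
```

```text
shift [-1.4 -0.6 -0.3] roll -0.17 cur [0.5408 0.0177 0.0435] 96.83 tilt [-5.e-04 -1.e-04 -1.e+00]
0.024884804892267683 [ 0.12305176  0.64218117 -0.2793334 ]
```

View pics/w5.png

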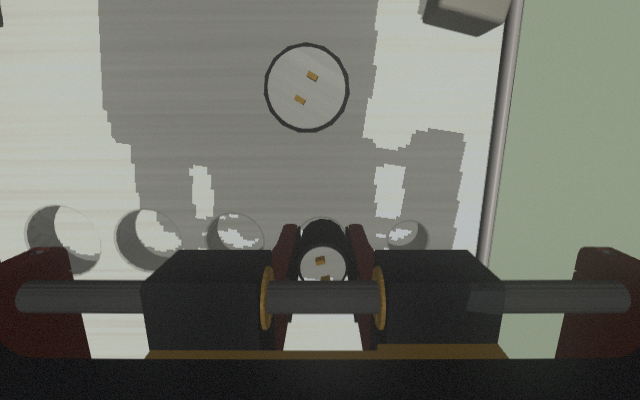

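The can is held at (323,266). Hole0 at (408,237) and hole2 at (236,234) let me cross-check where hole1 is.

```bash
python3 - <<'E'
from h import *
s=load('w5')
print(proj(s,[[.5362,.0669,.028],[.5422,.0173,.028],[.5483,-.0323,.028],[.5544,-.0818,.028]]).round(1))
a=cv2.imread('pics/w5.png')[190:280,100:440]; cv2.imwrite('pics/w5z.png',cv2.resize(a,None,fx=2.35,fy=2.35,interpolation=cv2.INTER_CUBIC))
E
```

```text
[[407.8 239.4]
 [321.2 239.6]
 [234.7 239.9]
 [148.9 240.1]]
```

View pics/w5z.png

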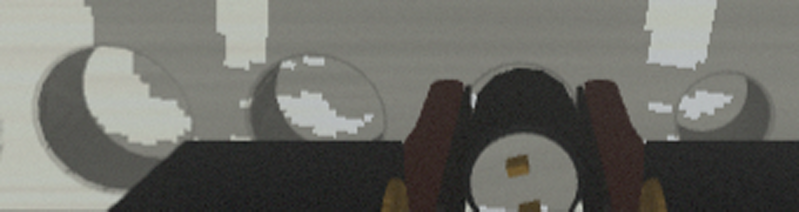

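>>> send_rows --commands '[[[0.2,-0.8,-0.3,0,0],[0.2,-0.8,-0.3,0,0],[0.34,-0.8,-0.3,0,0],[0.34,-0.8,-0.3,0,0],[0.34,-0.8,-0.3,0,0],[0.34,-0.8,-0.3,0,0]]]'

```text
clock: 7.9
position: [0.5419, 0.0175, 0.0437]
tcp_rot: [-0.0, -0.06, 0.998, -0.0]
contact_force: [-0.5, 0.1, 0.7]
gripper_width: 0.0299
```

```bash
python3 - <<'E'
from h import *
plan([.5422,.0173,.0438],97)
s=snap('wrist','w6');print(r.state()['gripper_width'],r.state()['contact_force'])
print(proj(s,[[.5422,.0173,.064],[.5422,.0173,.044]]).round(1))
E
```

```text
shift [-0.3 -0.2 -0.1] roll -0.18 cur [0.5419 0.0175 0.0437] 96.82 tilt [-0.e+00 -1.e-04 -1.e+00]
0.02982095826903609 [-0.6807646   0.15758997 -0.08279111]
[[321.7 266.3]
 [321.8 248.9]]
```

View pics/w6.png

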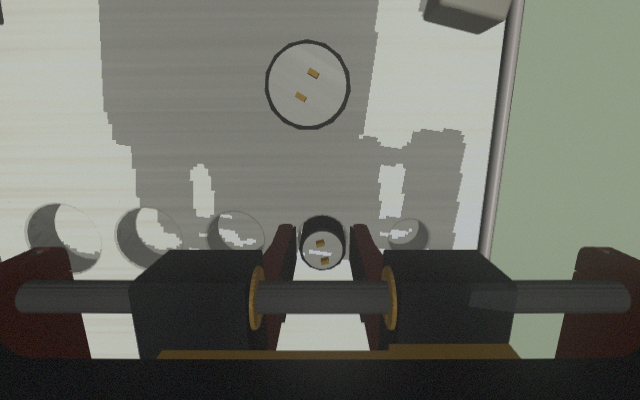

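Thin can dropped: its top is now at (322,249), as predicted for seated (321.8,248.9). I'll rise and go to the thick can.

>>> send_rows --commands '[[[0.34,0,0,-15,0],[0.36,0,0,-40,0],[0.5,0,0,-60,0],[0.57,10,0,-65,0],[0.57,40,-5,-65,0],[0.57,65,-5,-65,0],[0.57,79,-5,-65,0],[0.57,79,-5,-65,0]]]'

```text
clock: 8.75
position: [0.461, 0.0033, 0.1081]
tcp_rot: [-0.002, -0.059, 0.998, 0.0]
contact_force: [0.2, -1.0, 0.9]
gripper_width: 0.0498
```

```bash
python3 - <<'E'
from h import *
plan([.4638,.0023,.0438],97)
s=snap('wrist','w7');print(r.state()['gripper_width'],r.state()['contact_force'])
print(proj(s,[[.4638,.0023,.064]]).round(1))
E
```

```text
shift [-2.8 -1.3 64.2] roll -0.21 cur [0.461  0.0033 0.1081] 96.79 tilt [-3.1e-03  3.0e-04 -1.0e+00]
0.05004211436153516 [ 0.79495118 -1.58451169  0.02195718]
[[320.3 225.5]]
```

View pics/w7.png

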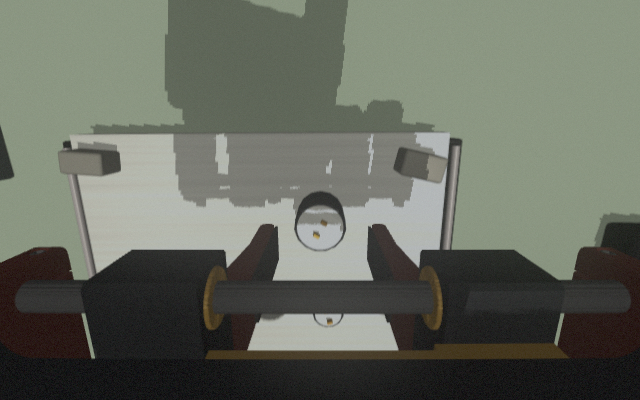

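The thick can's top is at (320,227) between the open jaws, as predicted. Descend and grip.

>>> send_rows --commands '[[[0.57,-2,-1,25,0],[0.57,-2,-1,45,0],[0.57,-2,-1,58,0],[0.57,-2,-1,63.5,0],[0.57,-2,-1,63.5,0],[0.46,-2,-1,63.5,0],[0.4,-2,-1,63.5,0],[0.35,-2,-1,63.5,0],[0.3,-2,-1,63.5,0],[0.3,-2,-1,63.5,0]]]' --force 5

```text
clock: 9.8
position: [0.4669, 0.0023, 0.0458]
tcp_rot: [0.001, -0.059, 0.998, -0.0]
contact_force: [0.4, 0.0, 5.0]
gripper_width: 0.0348
```

```bash
python3 - <<'E'
from h import *
print(r.state()['gripper_width'],r.state()['contact_force'])
plan([.4638,.0023,.0438],97)
plan([.5544,-.0818,.0438],97)
s=snap('wrist','w8')
print(proj(s,[[.4638,.0023,.064]]).round(1))
E
```

```text
0.03478044108234134 [0.42971224 0.04086932 5.04867325]
shift [3.1 0.4 2. ] roll -0.18 cur [0.4669 0.0023 0.0458] 96.82 tilt [ 1.6e-03 -3.0e-04 -1.0e+00]
shift [-76.9 -93.9   2.1] roll -0.18 cur [0.4669 0.0023 0.0458] 96.82 tilt [ 1.6e-03 -3.0e-04 -1.0e+00]
[[322.9 257.7]]
```

View pics/w8.png

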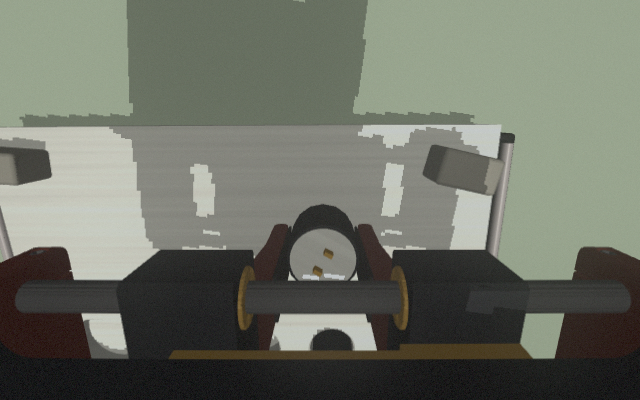

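The 5 N is preload from gripping while still settling, and the can centre is 3 mm off the pad centre. I'll re-grip once settled.

>>> send_rows --commands '[[[0.45,0,0,0,0],[0.45,3,0.4,0,0],[0.45,3,0.4,0,0],[0.45,3,0.4,0,0],[0.38,3,0.4,0,0],[0.3,3,0.4,0,0],[0.3,3,0.4,0,0],[0.3,3,0.4,0,0]]]' --force 4

```text
clock: 10.65
position: [0.4631, 0.0024, 0.0451]
tcp_rot: [-0.0, -0.06, 0.998, -0.0]
contact_force: [0.2, -0.5, -0.1]
gripper_width: 0.0349
```

```bash
python3 - <<'E'
from h import *
print(r.state()['gripper_width'],r.state()['contact_force'])
plan([.4638,.0023,.0438],97)
plan([.5544,-.0818,.0438],97)
E
```

```text
0.03490477188153667 [ 0.17545175 -0.47685028 -0.12204341]
shift [-0.7 -0.2  1.3] roll -0.18 cur [0.4631 0.0024 0.0451] 96.82 tilt [-2.e-04 -1.e-04 -1.e+00]
shift [-80.7 -94.5   1.3] roll -0.18 cur [0.4631 0.0024 0.0451] 96.82 tilt [-2.e-04 -1.e-04 -1.e+00]
```

>>> send_rows --commands '[[[0.3,-8,0,0,0],[0.3,-18,0,0,0],[0.3,-26,-4,0,0],[0.3,-28,-14,0,0],[0.3,-28,-26,0,0],[0.3,-28,-38,0,0],[0.3,-28,-50,0,0],[0.3,-28,-62,0,0],[0.3,-28,-74,0,0],[0.3,-28,-84,0,0],[0.3,-28,-92,0,0],[0.3,-28,-94.5,0,0]]]'

```text
clock: 11.85
position: [0.5024, -0.0891, 0.0452]
tcp_rot: [0.0, -0.059, 0.998, -0.0]
contact_force: [0.8, -0.1, -0.8]
gripper_width: 0.035
```

>>> send_rows --commands '[[[0.3,-10,0,0,0],[0.3,-20,0,0,0],[0.3,-30,0,0,0],[0.3,-40,0,0,0],[0.3,-47,0,0,0],[0.3,-51,0,0,0],[0.3,-51,0,0,0],[0.3,-51,0,0,0]]]'

```text
clock: 12.65
position: [0.5524, -0.0819, 0.045]
tcp_rot: [-0.0, -0.06, 0.998, 0.0]
contact_force: [-0.2, -1.1, -1.0]
gripper_width: 0.035
```

```bash
python3 - <<'E'
from h import *
print(r.state()['gripper_width'],r.state()['contact_force'])
plan([.5537,-.0819,.0438],97)
s=snap('wrist','w9')
print(proj(s,[[.5544,-.0818,.064],[.5362,.0669,.028],[.5483,-.0323,.028],[.5606,-.1316,.028]]).round(1))
E
```

```text
0.03504411833152794 [-0.15993719 -1.06224794 -0.97265048]
shift [-1.3 -0.1  1.2] roll -0.17 cur [ 0.5524 -0.0819  0.045 ] 96.83 tilt [-8.e-04  0.e+00 -1.e+00]
[[321.8 268.4]
 [577.8 238.5]
 [407.6 239.3]
 [235.8 240.1]]
```

View pics/w9.png

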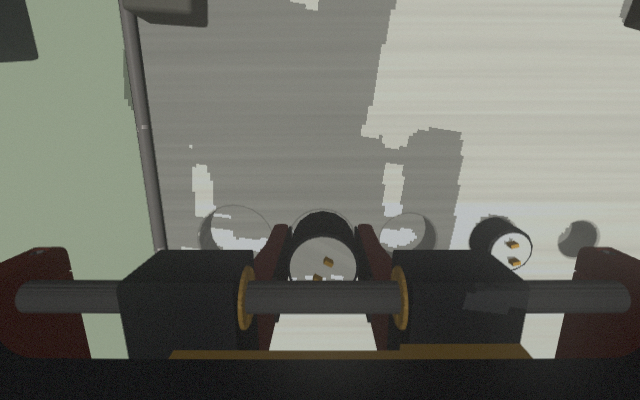

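The thick can is over hole3 with a thin rim showing on the near side at (322,210). The thin can is upright in hole1 at (511,250). Nudge 0.8 mm and release.

>>> send_rows --commands '[[[0.3,-0.9,0,0,0],[0.3,-0.9,0,0,0],[0.46,-0.9,0,0,0],[0.46,-0.9,0,0,0],[0.46,-0.9,0,0,0],[0.46,-0.9,0,0,0]]]'

```text
clock: 13.3
position: [0.5537, -0.082, 0.0452]
tcp_rot: [-0.0, -0.059, 0.998, -0.0]
contact_force: [-0.5, -0.0, -0.2]
gripper_width: 0.0404
```

```bash
python3 - <<'E'
from h import *
plan([.5537,-.0819,.0438],97)
s=snap('wrist','w10')
print(proj(s,[[.5544,-.0818,.064],[.5544,-.0818,.044],[.5422,.0173,.044]]).round(1))
E
```

```text
shift [-0.   0.1  1.4] roll -0.18 cur [ 0.5537 -0.082   0.0452] 96.82 tilt [ 0.e+00 -1.e-04 -1.e+00]
[[322.3 265.6]
 [322.3 248.5]
 [509.7 247.5]]
```

View pics/w10.png

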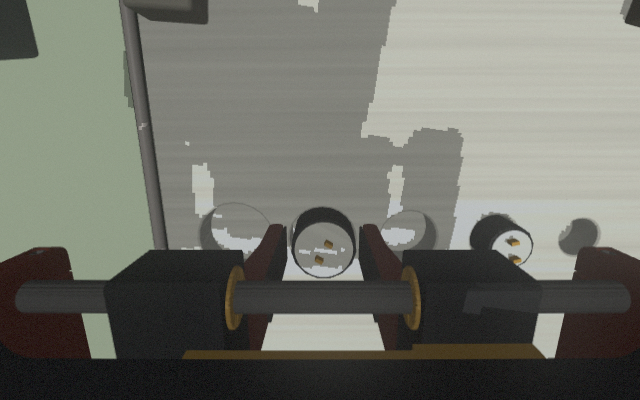

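Both are seated: the thick can's top at (323,248) against a predicted (322.3,248.5). I'll rise and check from the outside views, then find the bar.

>>> send_rows --commands '[[[0.46,0,0,-15,0],[0.46,0,0,-40,0],[0.46,0,0,-75,0],[0.2,-30,30,-100,0],[0.0,-70,50,-110,0],[0.0,-110,50,-110,0],[0,-150,50,-110,0],[0,-165,50,-110,0],[0,-165,50,-110,0]]]'

```text
clock: 14.25
position: [0.7136, -0.0123, 0.1547]
tcp_rot: [0.001, -0.06, 0.998, -0.0]
contact_force: [-0.4, 0.0, 0.0]
gripper_width: 0.0003
```

```bash
python3 - <<'E'
from h import *
print(r.state()['position'],r.state()['contact_force'],r.state()['gripper_width'])
snap('wrist','w11'); snap('scene','s11'); snap('side','d11')
s=load('w11'); print(proj(s,[[.5544,-.0818,.044],[.5422,.0173,.044]]).round(1))
s=load('d11'); print(proj(s,[[.5544,-.0818,.044],[.5422,.0173,.044]]).round(1))
ims=[cv2.resize(cv2.imread(f'pics/{f}.png')[y:y+110,x:x+140],None,fx=2.85,fy=2.85,interpolation=cv2.INTER_CUBIC) for f,y,x in [('s11',155,260),('d11',160,250)]]
cv2.imwrite('pics/m11.png',np.hstack(ims))
E
```

```text
[ 0.71358053 -0.01229019  0.15468169] [-0.39646289  0.02905885  0.00440848] 0.0003069775398272427
[[255.1 -19.3]
 [389.1 -19.9]]
[[329.2 217.3]
 [314.8 193.3]]
```

View pics/w11.png

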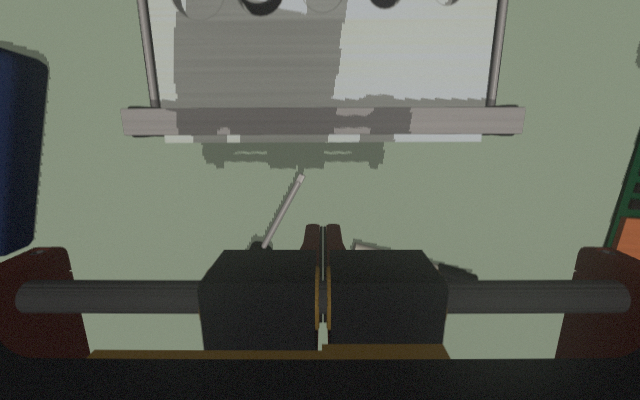

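View pics/m11.png

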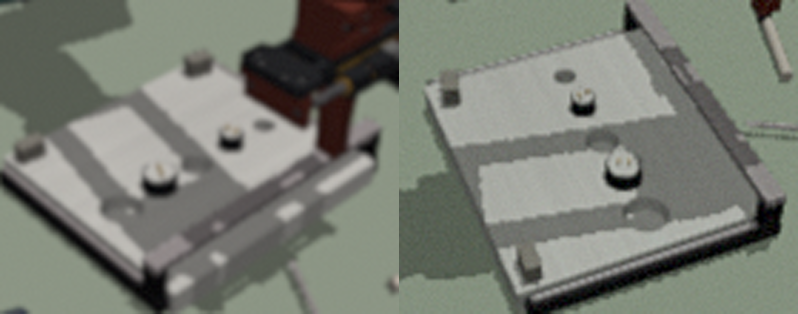

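Both cans sit in their pockets, and in the side view their tops are within 1 px of the predictions. The bar's top face spans (122–524, 107–134) in the wrist view.

```bash
python3 - <<'E'
from h import *
s=load('w11')
for u,v in [(122,121),(524,120),(323,107),(323,134),(323,120.5)]:
    print(onz(s,u,v,.063).round(4))
x=np.array([.9925,.1219]); O=np.array([.5483,-.0323])-.01*x
print('O',O)
for u,v in [(323,107),(323,134)]: print('bankx',(onz(s,u,v,.063)[:2]-O)@x)
for b in [.14,.03]:
    p=O+b*x; print(b,p); plan([*p,.056],97)
E
```

```text
[ 0.6674 -0.1725  0.063 ]
[0.6302 0.1331 0.063 ]
[ 0.6392 -0.0207  0.063 ]
[ 0.659  -0.0183  0.063 ]
[ 0.649  -0.0195  0.063 ]
O [ 0.538375 -0.033519]
bankx 0.10161885179628263
bankx 0.12161998243126572
0.14 [ 0.677325 -0.016453]
shift [32.7  0.2 98.7] roll -0.18 cur [ 0.71   -0.0127  0.1546] 96.82 tilt [-0.0022  0.     -1.    ]
0.03 [ 0.56815  -0.029862]
shift [142.7  -0.2  98.9] roll -0.18 cur [ 0.71   -0.0127  0.1546] 96.82 tilt [-0.0022  0.     -1.    ]
```

>>> send_rows --commands '[[[0,20,0,25,0],[0,31,0,60,0],[0,31,0,85,0],[0,31,0,96,0],[0,31,0,98,0],[0,31,0,98,0],[0,38,0,98,0],[0,46,0,98,0],[0,56,0,98,0],[0,66,0,98,0]]]'

```text
clock: 15.4
position: [0.6467, -0.0208, 0.0584]
tcp_rot: [0.002, -0.06, 0.998, -0.0]
contact_force: [2.7, -0.3, 2.3]
gripper_width: 0.0007
```

```bash
python3 - <<'E'
from h import *
print(r.state()['contact_force'])
p=[.56815,-.029862,.056]; plan(p,97)
s=snap('wrist','w12')
E
```

```text
[ 2.70070315 -0.29141353  2.3250944 ]
shift [79.1  0.4  2.2] roll -0.18 cur [ 0.6467 -0.0208  0.0584] 96.82 tilt [ 3.4e-03 -6.0e-04 -1.0e+00]
```

View pics/w12.png

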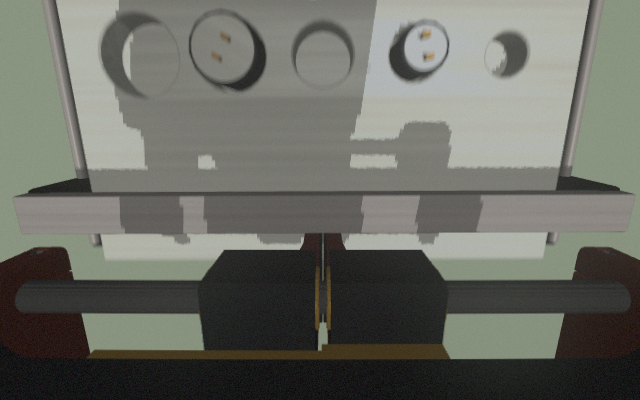

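The bar (rows 195–233) is moving with the fingers at about 2.7 N, with both cans ahead of it in their pockets. I'll keep pushing.

>>> send_rows --commands '[[[0,10,0,0,0],[0,20,0,0,0],[0,30,0,0,0],[0,40,0,0,0],[0,48,0,0,0],[0,55,0,0,0],[0,60,0,0,0],[0,64,0,0,0],[0,67,0,0,0],[0,69,0,0,0],[0,69,0,0,0]]]'

```text
clock: 16.55
position: [0.577, -0.0287, 0.057]
tcp_rot: [-0.001, -0.059, 0.998, 0.0]
contact_force: [1.8, 0.5, 0.9]
gripper_width: 0.0006
```

```bash
python3 - <<'E'
from h import *
print(r.state()['contact_force'])
p=[.56815,-.029862,.056]; plan(p,97)
s=snap('wrist','w13')
x=np.array([.9925,.1219]); O=np.array([.5383,-.0335])
for v in range(190,240,5): print(v,((onz(s,323,v,.063)[:2]-O)@x).round(4),end=' ')
E
```

```text
[1.76790823 0.50440243 0.89672082]
shift [ 8.9 -0.1  1. ] roll -0.18 cur [ 0.577  -0.0287  0.057 ] 96.82 tilt [-0.001  0.    -1.   ]
190 0.0063 195 0.0087 200 0.0112 205 0.0138 210 0.0163 215 0.0189 220 0.0215 225 0.0241 230 0.0267 235 0.0293
```

View pics/w13.png

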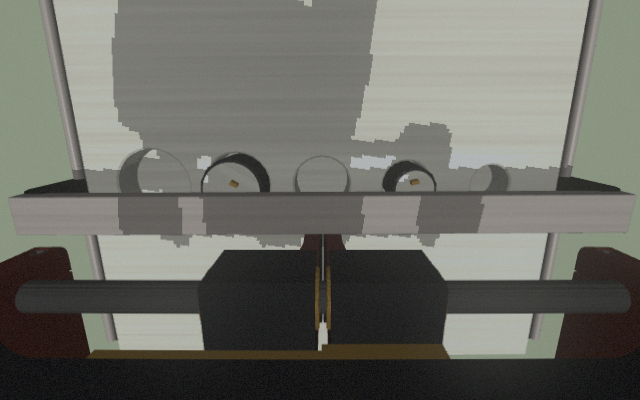

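Bar centre is about 8.7 mm short of home and moving freely over the cans. I'll creep up to the stop.

>>> send_rows --commands '[[[0,3,0,0,0],[0,5,0,0,0],[0,7,0,0,0],[0,8.5,0,0,0],[0,9.5,0,0,0],[0,9.5,0,0,0]]]'

```text
clock: 17.2
position: [0.5687, -0.0297, 0.0571]
tcp_rot: [0.001, -0.059, 0.998, 0.0]
contact_force: [5.4, 1.2, -3.8]
gripper_width: 0.0003
```

>>> send_rows --commands '[[[0,1,0,0,0],[0,2,0,0,0],[0,2,0,0,0]]]'

```text
clock: 17.5
position: [0.5687, -0.0298, 0.0574]
tcp_rot: [0.002, -0.059, 0.998, 0.0]
contact_force: [8.4, 3.1, -6.8]
gripper_width: 0.0004
```

>>> send_rows --commands '[[[0,1,0,0,0],[0,2,0,0,0],[0,2,0,0,0]]]'

```text
clock: 17.8
position: [0.5686, -0.0299, 0.0577]
tcp_rot: [0.004, -0.059, 0.998, -0.0]
contact_force: [13.0, 5.1, -9.5]
gripper_width: 0.0004
```

```bash
python3 - <<'E'
from h import *
print(r.state()['contact_force'])
p=[.56815,-.029862,.056]; plan(p,97)
s=snap('wrist','w14')
x=np.array([.9925,.1219]); O=np.array([.5383,-.0335])
for v in range(190,240,5): print(v,((onz(s,323,v,.063)[:2]-O)@x).round(4),end=' ')
E
```

```text
[13.00573632  5.09469189 -9.54331135]
shift [0.5 0.1 1.7] roll -0.23 cur [ 0.5686 -0.0299  0.0577] 96.77 tilt [ 8.4e-03  4.0e-04 -1.0e+00]
190 -0.0021 195 0.0003 200 0.0029 205 0.0054 210 0.0079 215 0.0105 220 0.0131 225 0.0158 230 0.0184 235 0.0211
```

View pics/w14.png

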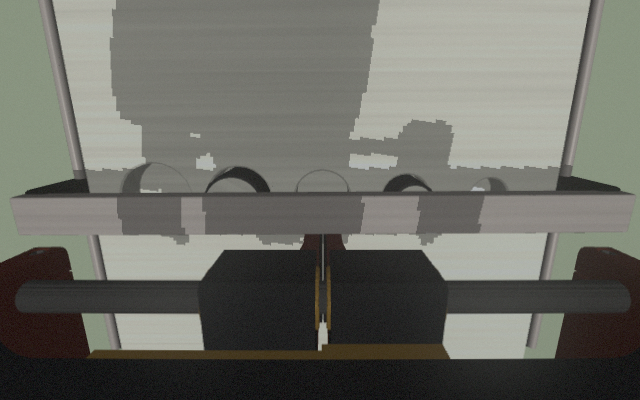

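The bar is at its stop: the force rises with no motion, and its centre measures 10 mm (home). I'll back off, rise and go look at the tester.

```bash
python3 - <<'E'
from h import *
plan([.47,-.30,.2],97)
E
```

```text
shift [ 128.6 -256.6 -143.3] roll -0.23 cur [ 0.5687 -0.03    0.0577] 96.77 tilt [ 8.4e-03  4.0e-04 -1.0e+00]
```

>>> send_rows --commands '[[[0,-8,0,0,0],[0,-15,0,0,0],[0,-15,0,-20,0],[0,-15,0,-60,0],[0,-15,0,-100,0],[0,-15,0,-135,0],[0,-15,0,-145,0]]]'

```text
clock: 18.55
position: [0.5804, -0.0289, 0.206]
tcp_rot: [0.002, -0.06, 0.998, -0.001]
contact_force: [0.9, -0.4, -0.2]
gripper_width: 0.0004
```

```bash
python3 - <<'E'
from h import *
plan([.47,-.30,.2],97);print(r.state()['contact_force'])
s=snap('wrist','w15')
E
```

```text
shift [ 141.9 -256.1    5.8] roll -0.17 cur [ 0.5804 -0.0289  0.206 ] 96.83 tilt [ 0.0044 -0.0012 -1.    ]
[ 0.85125545 -0.43986603 -0.16795683]
```

View pics/w15.png

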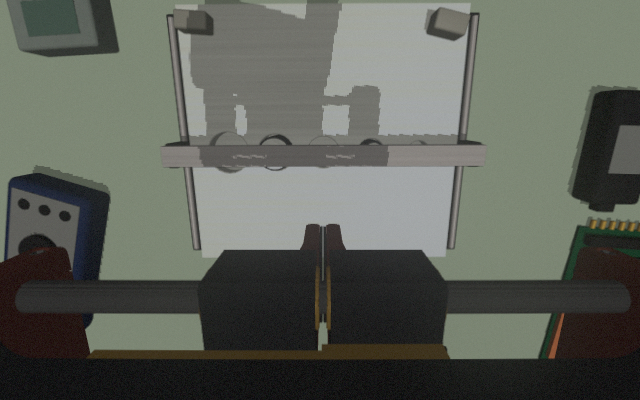

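The bar is over the pocket row (rows 145–167) and the film capacitors are unmoved. Next, the tester.

>>> send_rows --commands '[[[0,18,-32,5,0],[0,36,-64,5,0],[0,54,-97,5,0],[0,72,-130,5,0],[0,90,-163,5,0],[0,108,-196,5,0],[0,126,-228,5,0],[0,142,-256,5,0],[0,142,-256,5,0]]]'

```text
clock: 19.5
position: [0.466, -0.3022, 0.1952]
tcp_rot: [-0.002, -0.058, 0.998, 0.0]
contact_force: [-0.0, 1.1, -0.0]
gripper_width: 0.0002
```

```bash
python3 - <<'E'
from h import *
plan([.47,-.30,.2],97);print(r.state()['contact_force'])
s=snap('wrist','w16')
E
```

```text
shift [-4.2  1.7 -4.8] roll -0.38 cur [ 0.466  -0.3022  0.1952] 96.62 tilt [-3.5e-03  8.0e-04 -1.0e+00]
[-0.00740402  1.12938959 -0.01578463]
```

View pics/w16.png

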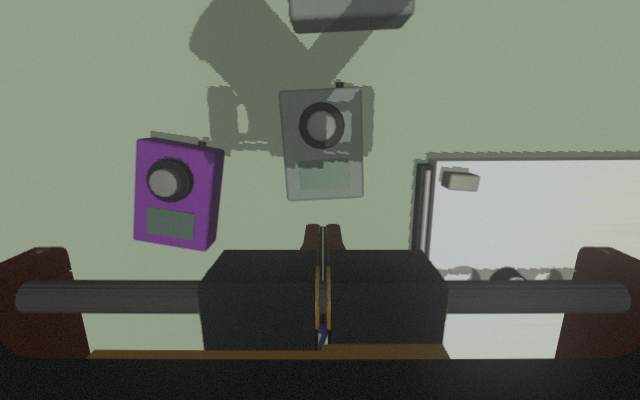

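The target tester is centred at (323,143). Its button cap is at (323,125) inside a dark collar. I'll triangulate with the side view.

```bash
python3 - <<'E'
from h import *
def cap(f,box):
    im=cv2.imread(f'pics/{f}.png'); x,y,w,h=box
    cv2.imwrite(f'pics/{f}b.png',cv2.resize(im[y:y+h,x:x+w],(w*8,h*8),interpolation=cv2.INTER_CUBIC))
cap('w16',(290,90,66,66)); cap('side0',(270,280,45,45))
A=cv2.imread('pics/w16b.png');B=cv2.imread('pics/side0b.png'); B=cv2.copyMakeBorder(B,0,A.shape[0]-B.shape[0],0,max(0,270-B.shape[1]),0)
cv2.imwrite('pics/btn.png',cv2.resize(np.hstack([A,B[:, :]]),None,fx=.88,fy=.88))
E
```

```text
(no output)
```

View pics/btn.png

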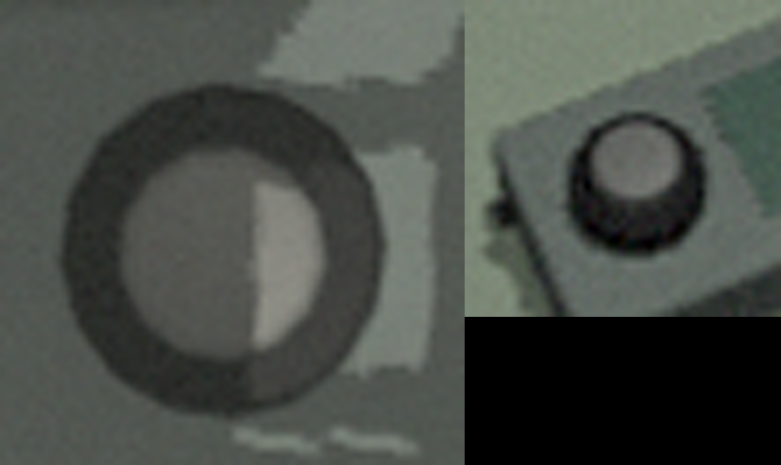

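```bash
python3 - <<'E'
from h import *
a=load('w16');b=load('side0')
o1,d1=ray(a,321.3,125.5);o2,d2=ray(b,294.2,302.3)
M=np.c_[d1,-d2]; t=np.linalg.lstsq(M,o2-o1,rcond=None)[0]
print(o1+d1*t[0],o2+d2*t[1])
for z in [.045,.05,.055]:
  print(onz(a,321.3,125.5,z),'dia',np.linalg.norm(onz(a,306.8,125.5,z)-onz(a,335.8,125.5,z)))
p=(o1+d1*t[0]+o2+d2*t[1])/2
plan([p[0],p[1],.075],97)
E
```

```text
[ 0.40544206 -0.30995511  0.05484371] [ 0.40433814 -0.30977405  0.05482803]
[ 0.40557919 -0.30997156  0.045     ] dia 0.02756390749099592
[ 0.40550953 -0.30996321  0.05      ] dia 0.027107920360074426
[ 0.40543988 -0.30995485  0.055     ] dia 0.02665193322915293
shift [ 62.1  -2.7 120.4] roll -0.37 cur [ 0.4666 -0.3003  0.1953] 96.63 tilt [-0.0031  0.0022 -1.    ]
```

Button top: (0.405, -0.310), z about 0.05–0.055, diameter about 27 mm, which fits the 28 mm given. I'll approach above it.

>>> send_rows --commands '[[[0,20,-1,20,0],[0,45,-2,45,0],[0,62,-3,75,0],[0,62,-3,100,0],[0,62,-3,112,0],[0,62,-3,115,0],[0,62,-3,115,0],[0,62,-3,115,0]]]'

```text
clock: 20.35
position: [0.4082, -0.3102, 0.083]
tcp_rot: [0.001, -0.06, 0.998, -0.001]
contact_force: [0.7, 0.7, 0.3]
gripper_width: 0.0006
```

```bash
python3 - <<'E'
from h import *
plan([.405,-.3099,.065],97);print(r.state()['contact_force'])
s=snap('wrist','w17');snap('side','d17')
a=cv2.imread('pics/d17.png')[230:350,230:370]
b=cv2.imread('pics/w17.png')[60:300,180:460]
cv2.imwrite('pics/m17.png',np.hstack([cv2.resize(a,(400,343),interpolation=cv2.INTER_CUBIC),cv2.resize(b,(400,343))]))
E
```

```text
shift [ 3.2  0.7 18. ] roll -0.13 cur [ 0.4082 -0.3102  0.083 ] 96.87 tilt [ 0.0011 -0.0012 -1.    ]
[0.70656837 0.74731236 0.29198634]
```

View pics/m17.png

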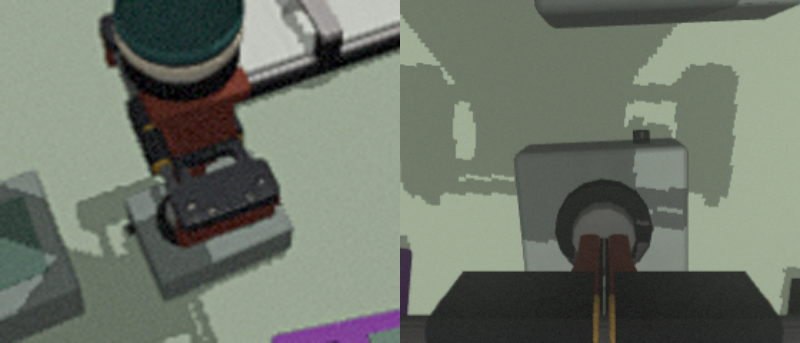

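The closed fingers are directly over the button cap. I'll step down while watching the force.

>>> send_rows --commands '[[[0,3,0.7,6,0],[0,3,0.7,12,0],[0,3,0.7,16,0],[0,3,0.7,18,0],[0,3,0.7,18,0]]]'

```text
clock: 20.95
position: [0.4039, -0.3095, 0.0639]
tcp_rot: [-0.0, -0.059, 0.998, 0.0]
contact_force: [-0.8, 1.1, 3.4]
gripper_width: 0.0004
```

>>> send_rows --commands '[[[0,0,0,1.5,0],[0,0,0,3,0],[0,0,0,3,0]]]'

```text
clock: 21.25
position: [0.404, -0.3096, 0.0621]
tcp_rot: [-0.0, -0.06, 0.998, -0.0]
contact_force: [-4.1, 2.4, 14.4]
gripper_width: 0.0006
```

>>> send_rows --commands '[[[0,0,0,1.5,0],[0,0,0,3,0],[0,0,0,3,0]]]'

```text
clock: 21.55
position: [0.4041, -0.3096, 0.0615]
tcp_rot: [0.0, -0.06, 0.998, -0.0]
contact_force: [-8.1, 7.5, 42.0]
gripper_width: 0.0008
```

Hard stop reached: the force climbed from about 4 N spring load to 42 N within 1–2 mm. Releasing straight away.

>>> send_rows --commands '[[[0,0,0,-6,0],[0,0,0,-15,0],[0,0,0,-40,0],[0,-20,0,-80,0],[0,-50,0,-115,0],[0,-65,0,-125,0],[0,-65,0,-125,0],[0,-65,0,-125,0]]]'

```text
clock: 22.35
position: [0.468, -0.3014, 0.1824]
tcp_rot: [-0.001, -0.06, 0.998, 0.0]
contact_force: [-0.3, -0.5, -0.2]
gripper_width: 0.0006
```

```bash
python3 - <<'E'
from h import *
st=r.state();print(st['position'],st['contact_force'],st['clock'])
s=snap('wrist','w18');d=snap('side','d18');snap('scene','s18')
b=load('side0')
# collar centre in both old views
o1,d1=ray(load('w16'),290+225/7.04-.5,90+248/7.04-.5);o2,d2=ray(b,270+173/7.04-.5,280+185/7.04-.5)
t=np.linalg.lstsq(np.c_[d1,-d2],o2-o1,rcond=None)[0]
print('collar',o1+d1*t[0],o2+d2*t[1])
X=[[.4045,-.3098,z] for z in (.035,.045,.0505,.0565)]; print(proj(b,X).round(1).tolist()); print(proj(s,X).round(1).tolist())
ims=[cv2.resize(cv2.imread(f'pics/{f}.png')[y:y+110,x:x+140],None,fx=2.85,fy=2.85,interpolation=cv2.INTER_CUBIC) for f,y,x in [('s18',155,260),('d18',160,250)]]
cv2.imwrite('pics/m18.png',np.hstack(ims))
E
```

```text
[ 0.4679807  -0.30135975  0.18242152] [-0.33245187 -0.52957541 -0.22470004] 22.35
collar [ 0.40490737 -0.30990835  0.04010195] [ 0.4036574  -0.30970057  0.04008725]
[[294.5, 306.9], [294.4, 304.6], [294.3, 303.3], [294.3, 301.9]]
[[321.4, 121.8], [321.3, 121.8], [321.3, 121.9], [321.3, 121.9]]
```

View pics/w18.png

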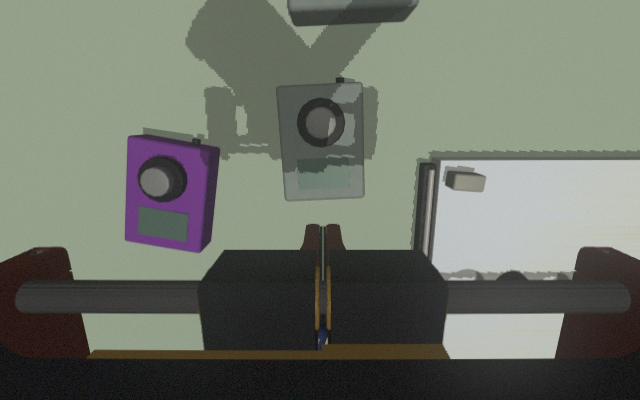

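View pics/m18.png

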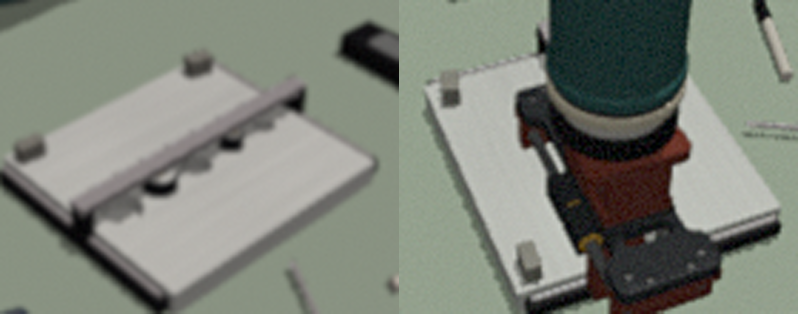

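View pics/d18.png

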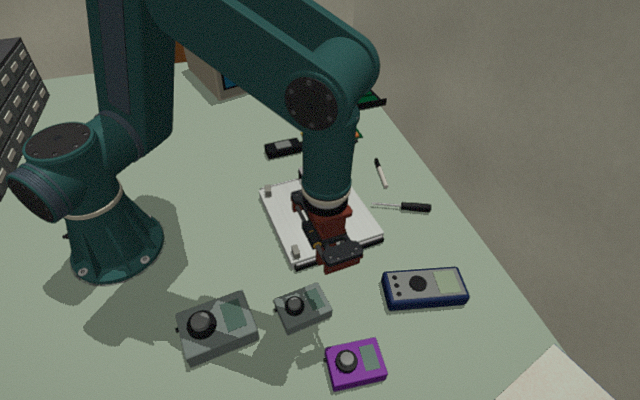

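The collar triangulates to z about 0.040, well below the stop at 0.0505, so the button itself bottomed out. Last check: the bar after the fingers let go.

```bash
python3 - <<'E'
from h import *
s=load('w15'); x=np.array([.9925,.1219]); O=np.array([.5383,-.0335])
g=cv2.imread('pics/w15.png')[135:175,320:326].astype(int).mean((1,2)); print(g.round().tolist())
for v in (145,166): print(((onz(s,323,v,.063)[:2]-O)@x).round(4))
a,b=load('s18')['frame'].astype(int),load('scene0')['frame'].astype(int)
print('film/brick area diffs',[abs(a[y0:y1,x0:x1]-b[y0:y1,x0:x1]).mean().round(1) for x0,x1,y0,y1 in [(262,278,200,212),(322,336,172,182),(378,416,162,190)]])
E
```

```text
[113.0, 102.0, 117.0, 117.0, 116.0, 117.0, 119.0, 118.0, 118.0, 107.0, 74.0, 90.0, 90.0, 90.0, 91.0, 90.0, 90.0, 91.0, 90.0, 92.0, 90.0, 89.0, 89.0, 90.0, 91.0, 92.0, 90.0, 91.0, 91.0, 89.0, 90.0, 86.0, 104.0, 144.0, 165.0, 165.0, 165.0, 165.0, 164.0, 164.0]
0.0003
0.0202
film/brick area diffs [np.float64(6.4), np.float64(5.8), np.float64(4.8)]
```

```bash
python3 -c "
from h import *
print(r.sign_off())"
```

```text
the job is handed in; nothing more can be done
None
```

The job is done and handed in at about 22.5 s of the 72 s allowed; the sign-off gave no verdict.

**What I did**
- I slid the 25 mm can into hole1 and the 35 mm can into hole3. Each was held lightly, upright and on the deck, then released over its pocket.
- I pushed the contact bar home from behind, with the fingers closed.
- I pressed the start button on the smaller grey tester to its stop and let go.

**What the last checks showed**
- **Cans:** both tops were within 1–2 px of their predicted seated positions, and the bar passed over both.
- **Bar:** after I let go, its faces measured 0.3 and 20.2 mm in bank x, so its centre is at 10.2 mm, against 10 mm for home.
- **Button:** it stopped with the fingertips at about 50.5 mm, well above the dark collar at about 40 mm, so the button itself bottomed out. After the arm lifted clear, the contact force was back near zero. I did not measure the button springing back.
- **Bystanders:** the film capacitors and the brick looked unmoved in a coarse image comparison. I did not measure the others, but nothing went near them.

**What disagreed**
- **Press force:** the tool force reached 42 N at the end of the button press. That was through the fingertips, not the arm or gripper body, so the 40 N limit should not apply, but it was more than needed.
- **Gripping:** the first grip on each can loaded the wrist by 5–6 N, so I opened and re-gripped before sliding.

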